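# Reset the window stay to the red-ringed hole

## Task

The small sample window on the table is held ajar by its stay, whose long slot sits loosely over the brass pin on the sill. Lift the stay off the pin by its black knob, swing the blue sash further open with it, and bring the stay down so that the red-ringed hole goes over the pin and the bar lies fully down and level again; then let go. Feel for the pin gently and do not force the bar against it, and leave the tools and other things on the table where they are.

Things in the scene. Friction and masses are not known exactly. Their poses are not given: they have to be found in the camera images.
- window: Small sample casement window fixed on the table: wooden sill board 140 x 380 x 40 mm high (its robot-side edge 85 mm in front of the frame), white frame 342 mm wide, 270 mm high overall. Origin on the table under the middle of the frame; x points out through the window (away from the robot when not turned), y along the sill to the hinge side, z up. It stands at a different place and turn (up to 0.3 rad) each time.
- slot_end (a point): Robot-side end, on the centre line, of the dark slot (29 x 17 mm) in the steel pin plate on the sill, 43 mm above the table, 74.5 mm before and 39 mm beside the frame's middle; axes as the window's. The upright brass pin (8 mm diameter, tapered top 64 mm above the table) is clamped on the slot's centre line, 6.5 to 22.5 mm from this end towards +x; where differs each time and is not measured.
- sash_hinge (a point): On the vertical hinge line of the sash (at the window's +y side), 130 mm from the middle of the frame, at the height of the underside of the stay, 50 mm above the table.
- sash (a joint): Angle of the blue sash about its hinge line, rad: 0 as it stands at the start (0.60 rad open), -0.60 shut, larger is more open, outward away from the robot (counterclockwise from above). The red-ringed hole meets the pin at about 0.35 (0.28 to 0.43 depending on where the pin is). Stiff hinge, about 0.2 N m of friction; it stays where it is left.
- stay_pivot (a point): Pivot of the stay on the sash's lower rail, at the bar's underside, 50 mm above the table. With the sash shut it lies 190 mm from the hinge line along the sash and 22 mm to the robot's side of it, and it turns with the sash. Here the stay swivels freely in the flat and can also be lifted.
- stay (a joint): Lift angle of the stay about its pivot, rad: 0 is fully down and level (underside 50 mm above the table, a stop), positive raises the knob end; up to 0.6. Stiff: it stays where it is left, takes about 3 N at the knob to lift and about 1 N to lower. Resting on top of the pin it stands about 0.07 to 0.09.
- red_hole (a point): Centre, at the bar's underside, of the round hole ringed in red (10 mm diameter), 206 mm from the pivot along the stay. The stay is a flat steel bar 24 mm wide, 5 mm thick, about 0.2 kg; from the pivot it has a slot 27 mm long (centre 149 mm from the pivot, over the pin at the start) and round holes of 10 mm at 178, 206 (red ring) and 232 mm. Pivot, holes and knob lie on one straight line.
- stay_knob (a point): Centre of the top of the black knob on the free end of the stay, 268 mm from the pivot: an upright cylinder, 18 mm diameter, 36 mm high, standing on the bar, its top 41 mm above the bar's underside (91 mm above the table when the stay is down). It turns freely enough between the fingers; grip it across the bar.
- tape: Bystander, leave alone: yellow roll of tape, 54 mm across, 24 mm high, lying on the sill's hinge-side end; origin on its underside.
- screw_jar: Bystander, leave alone: small jar, 40 mm across, 50 mm high, on the other end of the sill; origin on its underside.
- driver: Bystander, leave alone: screwdriver lying on the table before the sill; origin on its underside.
- pliers: Bystander, leave alone: pliers with yellow and black grips, about 150 mm long, lying on the table; origin on its underside.
- mug: Bystander, leave alone: white mug, 80 mm across, 95 mm high; origin on its underside.
- offcut: Bystander, leave alone: wood offcut 110 x 45 x 22 mm; origin on its underside.
- spanner: Bystander, leave alone: steel spanner lying on the table; origin on its underside.

How it is judged:
By the outcome, as a careful person would: the job done as asked, in the order asked, and still so for the second after the job is handed in, with the robot touching nothing.
It also fails if it takes over 72 s, if anything falls off the work surface, if the arm or the gripper's body presses on something with over 40 N, if the wrist force passes 120 N, or if a joint passes its speed limit or range.

## Robot

A 7-joint arm with a two-finger parallel gripper is mounted at the origin on the work surface. World frame = base frame: x ahead of the robot, y to its left, z up, the work surface at z = 0. Lengths are in m, angles in rad, forces in N, time in s.
With the tool pointing down it reaches from about 0.425 to 0.875 m from the base axis. Payload 4.7 kg.
Tool frame: the origin (TCP) lies on the centre line of the jaws, within the pads' length; the fingertips stand 22 mm ahead of it and the grasp point (between the pads) lies 3 mm ahead of it; z points along the fingers, y is the line along which they close (so a half turn about z gives the same grasp; the last joint's range is limited). The gripper opens to 85 mm and grips with 20 to 120 N. Pads are 22 mm wide; open, the fingers measure 114 mm over their backs; the gripper's body (76 mm by 85 mm) begins 54 mm behind the grasp point. The pads swing forward as they close: fully open they stand 13 mm farther back than shut.
Start: joints at [1.232, 0.321, -0.07, 1.45, 0.023, 1.371, -0.057], TCP at [0.225, -0.61, 0.253] pointing down, gripper open.
Joint ranges: [-2.86, 2.86], [-0.3, 2.09], [-1.38, 1.24], [0.06, 2.45], [-1.56, 4.7], [0.09, 2.05], [-2.69, 2.69]. Speed limits (rad/s): [2.57, 2.57, 3.14, 3.14, 3.14, 3.14, 3.14].

## Interface

Orientations are given as a unit quaternion [x, y, z, w].
In Python, from cell import telemetry, vision, r, recognise, silhouettes gives the robot as it stands. The module is installed in compiled form; this text tells all that it offers.
- The arm moves only by the tool apply_moves, never from a script. Its arguments are lists of equal length, an entry for each row: "travel": the shift along the world's x, y, z in mm, a list of three; "yaw": the turn about the world's z in rad; "gripper": the opening, from 0 (shut) to 1 (fully open). A call has 1 to 8 rows; each row is the pose to reach, as a shift and turn from the pose commanded when the call began; what a row does not reach only later rows make up. A row lasts 1/12 s, in which the tool goes at most 41.7 mm and 7.16 degrees, less where a joint would pass 70% of its speed; a pose out of reach is approached as far as the arm can. A call with a gripper value outside its range is refused whole. The fingers move at their own pace and stop on an object; "newtons" is the grip in N (left out, the last holds). Time passes only in rows, so rows that repeat a pose let the fingers close. It gives the time, the measured TCP pose, the force, the opening and the grip force at its end, in the units of the state.
- telemetry.read_state(): the state, without advancing time (a new reading comes with each control period).
- vision.capture(name): name is "side" or "top" or "wrist"; returns the picture (420x560x3 uint8, red, green, blue); there is no depth.
- vision.get_calibration(name): a dict with "fx", "fy", "cx", "cy" (pixels), "position" and "rotation" of the camera in the world; the wrist camera has in their place "hand_eye" (4x4, takes a point from camera to tool coordinates, whose origin is the TCP and whose axes are the flange's). Camera axes: x right, y down, z forward; pixel columns grow to the right and rows downward; lengths in m; the calibration is good to about 2 mm. A picture is of the moment at which its call begins: read the wrist's pose just before it. get_calibration takes no time and is no camera call.
- r.sign_off(): hands the job in; it is judged then, once.
Trained networks look in the newest picture that a camera, given by its name, has taken for a name from the list of things; names that differ only in an ending like _2 or _b are one class to them, and where a whole thing is asked for, a point or a joint stands for the part that bears it (a point fixed in the world has none). Each returns a list of dicts, best first, with "score" (0 to 1); they miss things now and then, are a little off and sometimes report something else, mostly with a low value. They report only what shows in the picture. A call takes as long as a camera call.
- recognise(query, camera): "extent" ([centre column, centre row, width, height] in pixels, round what is visible of it).
- silhouettes(query, camera): "region" (420x560 bool, what is visible of it) and "extent" ([centre column, centre row, width, height] in pixels, round what is visible of it).
The state is a dict: "t": time; "qpos": joint angles; "dq": joint speeds; "joint_torque": joint torques, N m; "ee_pos": TCP position; "orientation": TCP orientation; "ft_force": force on the tool from outside, world axes, zero at the start; "moment": the same for the moment, N m; "grip_width": finger opening in m; "finger_force": force on a finger pad.
Only numpy, scipy, OpenCV 4.12 (cv2) and the standard library are available. Lean on these libraries where they do the work, as an engineer would, in place of code of your own. Each camera call takes 0.05 s, during which the arm holds its last target. There are 200 camera calls.

## Working session

There is one attempt and no reset: what is moved stays moved. The work goes in short steps, Python scripts to look and compute and a tool call to move; the robot and the scene stay as the last step left them, time stands still between calls to the robot, and variables do not carry over. Pictures are saved under pics/ and viewed, at most 11 in all, crops included, and the job is handed in when it is done.

Besides the shell and the picture viewer there is one more tool, called after "Emit:" by a JSON object that holds its "fn" and its "kwargs". apply_moves: Moves the arm, as the interface text tells. Its arguments: {"type":"object","properties":{"travel":{"type":"array"},"yaw":{"type":"array"},"gripper":{"type":"array"},"newtons":{"type":"number"}},"required":["travel","yaw","gripper"]}

```bash
mkdir -p pics; cat > h.py <<'E'
import numpy as np, cv2
from cell import telemetry, vision, r, recognise, silhouettes
from scipy.spatial.transform import Rotation as R
def cam(n):
    c=vision.get_calibration(n)
    K=np.array([[c['fx'],0,c['cx']],[0,c['fy'],c['cy']],[0,0,1.]])
    if 'hand_eye' in c:
        s=telemetry.read_state(); T=np.eye(4); T[:3,:3]=R.from_quat(s['orientation']).as_matrix(); T[:3,3]=s['ee_pos']
        T=T@np.array(c['hand_eye']); return K,T[:3,:3],T[:3,3]
    Rm=np.array(c['rotation']); 
    if Rm.shape!=(3,3): Rm=R.from_quat(Rm.ravel()).as_matrix()
    return K,Rm,np.array(c['position'])
def snap(n,f=None):
    k=cam(n); im=vision.capture(n)
    if f: cv2.imwrite('pics/'+f,im[:,:,::-1])
    return im,k
def px2w(u,v,z,k):
    K,Rm,p=k; d=Rm@np.linalg.solve(K,[u,v,1.]); return p+d*(z-p[2])/d[2]
def w2px(P,k):
    K,Rm,p=k; q=K@(Rm.T@(np.asarray(P)-p)); return q[:2]/q[2]
E
python3 - <<'E'
from h import *
a,k=snap('top','top.png'); b,k2=snap('side','side.png')
print(k,k2)
for n,z in (('stay_knob',.08),('screw_jar',.09),('tape',.064),('window',.2),('stay',.055),('sash',.1),('red_hole',.05)):
  for c,kk in (('top',k),('side',k2)):
    for d in recognise(n,c)[:2]:
        e=d['extent']; print(n,c,round(d['score'],2),np.round(e),px2w(e[0],e[1],z,kk).round(3))
E
```

```text
(array([[399.48245932,   0.        , 273.21195914],
       [  0.        , 399.48245932, 210.23912963],
       [  0.        ,   0.        ,   1.        ]]), array([[ 0.00689266, -0.98045912,  0.19660216],
       [-0.99968904, -0.01146797, -0.02214297],
       [ 0.0239649 , -0.1963884 , -0.98023328]]), array([0.36656596, 0.00694232, 1.24954166])) (array([[498.64376848,   0.        , 285.39726977],
       [  0.        , 498.64376848, 214.14233235],
       [  0.        ,   0.        ,   1.        ]]), array([[ 0.97385861, -0.16780892,  0.15309987],
       [-0.22692136, -0.74925234,  0.62219581],
       [ 0.01030043, -0.64067238, -0.76774527]]), array([ 0.38850105, -0.77832847,  1.03616315]))
stay_knob side 0.64 [313. 235. 105.  24.] [ 0.628 -0.082  0.08 ]
screw_jar top 0.54 [327. 211.  18.  17.] [ 0.598 -0.179  0.09 ]
screw_jar side 0.65 [311. 276.  16.  30.] [ 0.592 -0.201  0.09 ]
tape top 0.64 [236. 187.  16.  20.] [0.676 0.096 0.064]
tape side 0.71 [316. 187.  18.  22.] [0.683 0.084 0.064]
window top 0.87 [285. 183. 136. 123.] [ 0.653 -0.047  0.2  ]
window side 0.73 [335. 210. 162. 194.] [ 0.664 -0.114  0.2  ]
stay top 0.88 [288. 210.  30.  76.] [ 0.609 -0.065  0.055]
stay side 0.85 [310. 234. 107.  19.] [ 0.629 -0.06   0.055]
sash top 0.89 [286. 182.  88. 123.] [ 0.682 -0.057  0.1  ]
sash top 0.38 [285. 208.  26.  70.] [ 0.605 -0.054  0.1  ]
sash side 0.72 [338. 201. 157. 116.] [ 0.714 -0.006  0.1  ]
sash side 0.67 [312. 235. 108.  21.] [ 0.623 -0.097  0.1  ]
red_hole top 0.58 [287. 209.  24.  74.] [ 0.612 -0.063  0.05 ]
red_hole top 0.24 [329. 213.  19.  19.] [ 0.6   -0.192  0.05 ]
red_hole side 0.82 [313. 236. 104.  20.] [ 0.637 -0.062  0.05 ]
```

```bash
python3 -c "
import cv2,numpy as np
cv2.imwrite('pics/both.png',cv2.resize(np.vstack([cv2.imread('pics/top.png')]),(800,600),interpolation=cv2.INTER_CUBIC))"
```

```text
(no output)
```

View pics/both.png

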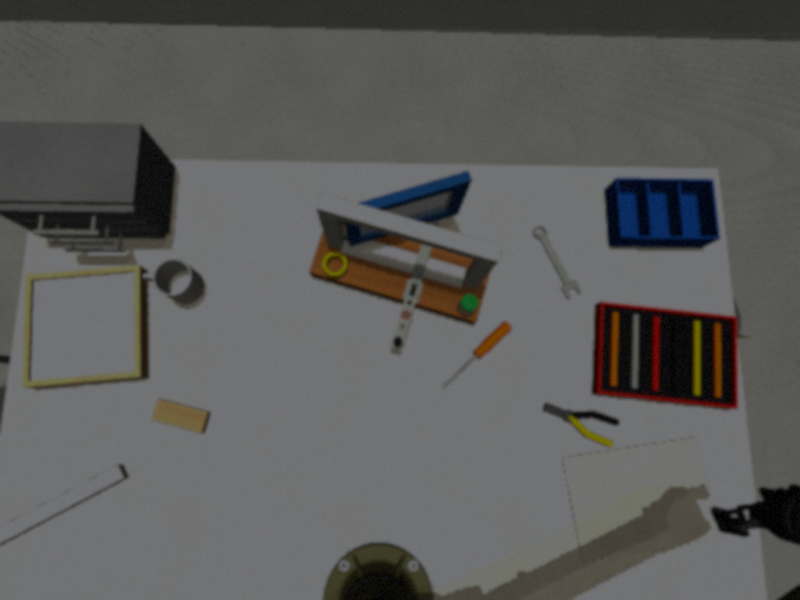

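View pics/side.png

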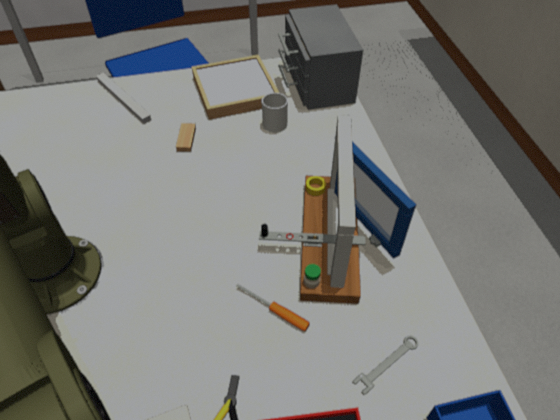

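The top view shows the window turned clockwise. The knob is at about (278,239) in native pixels and the sill's robot-side corners at (218,193) and (332,226). In the side view the knob is at (264,227).

```bash
python3 - <<'E'
from h import *
k=cam('top');k2=cam('side'); s=.7
print('knob',px2w(397*s,341*s,.091,k),px2w(264,227,.091,k2))
for u,v in ((311,276),(474,323),(322,240)): print('sill',px2w(u*s,v*s,.04,k))
for u,v in ((301,300),(358,300),(305,177)): print('sill side',px2w(u,v,.04,k2))
print('red',px2w(406*s,313*s,.055,k),px2w(290,236,.055,k2))
s=telemetry.read_state();print(R.from_quat(s['orientation']).as_matrix().round(3),s['grip_width'],vision.get_calibration('wrist'))
E
```

```text
knob [ 0.51440015 -0.03349428  0.091     ] [ 0.51736064 -0.04044847  0.091     ]
sill [0.66109666 0.15238528 0.04      ]
sill [ 0.56152119 -0.20094626  0.04      ]
sill [0.74293333 0.13101793 0.04      ]
sill side [ 0.56404941 -0.22665624  0.04      ]
sill side [ 0.69079676 -0.255394    0.04      ]
sill side [0.67073599 0.14788031 0.04      ]
red [ 0.57907872 -0.05363213  0.055     ] [ 0.5792918  -0.05422152  0.055     ]
[[ 0.938  0.346  0.   ]
 [ 0.346 -0.938 -0.   ]
 [-0.     0.    -1.   ]] 0.08557504820865976 {'fx': 332.293986484865, 'fy': 332.293986484865, 'cx': 280.8028203053906, 'cy': 212.22645961013095, 'hand_eye': array([[-4.14218288e-04, -9.46101219e-01, -3.23870827e-01,
         8.27060328e-02],
       [ 9.99999896e-01, -3.29634612e-04, -3.16022710e-04,
        -2.42573383e-04],
       [ 1.92230437e-04, -3.23870924e-01,  9.46101257e-01,
        -1.21226027e-01],
       [ 0.00000000e+00,  0.00000000e+00,  0.00000000e+00,
         1.00000000e+00]])}
```

Emit:
{"fn": "apply_moves", "kwargs": {"travel": [[40,72,0],[72,143,0],[109,215,0],[145,286,0],[181,358,0],[218,430,0],[254,501,0],[290,573,0]], "yaw": [0.12,0.24,0.36,0.48,0.6,0.72,0.84,0.96], "gripper": [1,1,1,1,1,1,1,1]}}

```text
t: 1.47
ee_pos: [0.376, -0.3109, 0.2537]
orientation: [0.79, 0.613, -0.0, 0.001]
ft_force: [1.5, -0.5, 0.2]
grip_width: 0.0852
finger_force: 0.0
```

```bash
python3 - <<'E'
from h import *
s=telemetry.read_state();print(s['ee_pos'],s['qpos'],R.from_quat(s['orientation']).as_matrix()[:,0])
E
```

```text
[ 0.37597894 -0.31089662  0.25367048] [ 1.00492925 -0.0113562  -0.36389832  1.82894163 -0.00362954  1.32231268
  0.38971578] [ 2.49559989e-01  9.68358971e-01 -8.45764531e-04]
```

Emit:
{"fn": "apply_moves", "kwargs": {"travel": [[17,34,0],[35,68,0],[52,103,0],[69,137,0],[87,171,0],[104,205,0],[121,240,0],[139,274,0]], "yaw": [0.12,0.24,0.36,0.48,0.6,0.72,0.84,0.96], "gripper": [1,1,1,1,1,1,1,1]}}

```text
t: 2.13
ee_pos: [0.5149, -0.0369, 0.2538]
orientation: [0.418, 0.908, -0.0, 0.001]
ft_force: [0.6, -0.4, -0.9]
grip_width: 0.0857
finger_force: 0.0
```

Emit:
{"fn": "apply_moves", "kwargs": {"travel": [[0,0,0],[0,0,0],[0,0,0],[0,0,0],[0,0,0],[0,0,0],[0,0,0]], "yaw": [0.12,0.24,0.36,0.48,0.6,0.6,0.6], "gripper": [1,1,1,1,1,1,1]}}

```text
t: 2.72
ee_pos: [0.5144, -0.0388, 0.2534]
orientation: [0.136, 0.991, -0.0, 0.0]
ft_force: [-0.0, -0.2, 0.4]
grip_width: 0.0857
finger_force: 0.0
```

```bash
python3 - <<'E'
from h import *
s=telemetry.read_state();print(s['ee_pos'],s['qpos'],R.from_quat(s['orientation']).as_matrix()[:,0])
im,k=snap('wrist','w1.png')
for n in ('stay_knob','red_hole','stay'):
  for d in recognise(n,'wrist')[:2]: print(n,d['score'],d['extent'])
cv2.imwrite('pics/w1b.png',cv2.resize(im[:,:,::-1],(800,600),interpolation=cv2.INTER_CUBIC))
E
```

```text
[ 0.51443013 -0.03879431  0.25344186] [ 0.70372744  0.07467855 -0.70634264  1.75854628  0.04997396  1.32624033
  1.28531686] [-9.63196660e-01  2.68797568e-01 -2.45973475e-04]
stay_knob 0.84 [287.9, 281.2, 27.8, 209.6]
red_hole 0.96 [286.4, 277.8, 26.3, 208.1]
stay 0.55 [286.3, 279.6, 23.4, 208.9]
```

View pics/w1b.png

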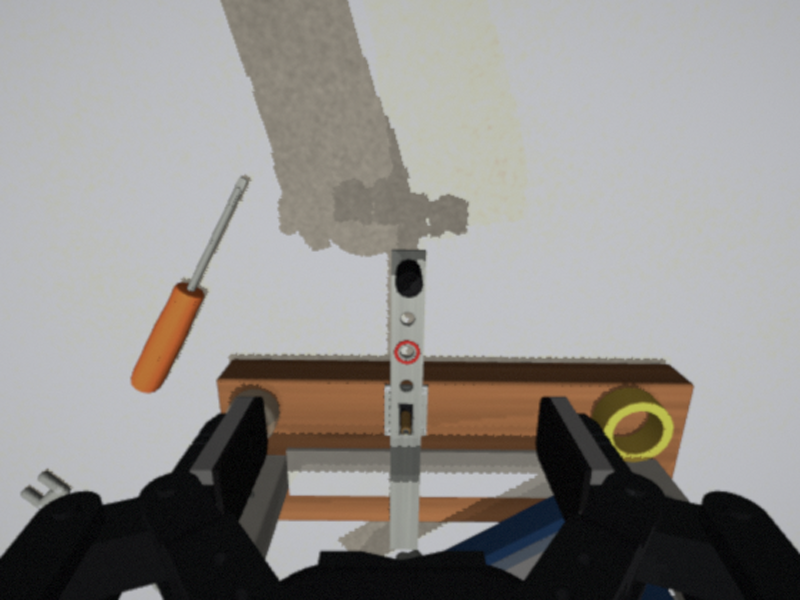

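The wrist view looks along the bar. Knob top is at about (408,284), red ring at (406,352), and the slot with the brass pin at (405,418), all in 800-scale pixels. The sill's robot-side corners are at (219,381) and (691,383).

```bash
python3 - <<'E'
from h import *
k=cam('wrist'); s=.7
for n,u,v,z in (('knob',408,284,.091),('red',406.5,352,.055),('h178',406,385,.055),('h232',407,318,.055),('slot0',405,403,.055),('slot1',405,433,.055),('sillR',219,381,.04),('sillL',691,383,.04),('barend',408,250,.055)): print(n,px2w(u*s,v*s,z,k).round(4))
im=cv2.imread('pics/w1.png')
cv2.imwrite('pics/z1.png',cv2.resize(im[165:315,240:330],None,fx=4,fy=4,interpolation=cv2.INTER_CUBIC))
E
```

```text
knob [ 0.5156 -0.035   0.091 ]
red [ 0.5762 -0.0522  0.055 ]
h178 [ 0.6024 -0.0598  0.055 ]
h232 [ 0.5504 -0.0448  0.055 ]
slot0 [ 0.6171 -0.0646  0.055 ]
slot1 [ 0.6429 -0.0717  0.055 ]
sillR [ 0.5674 -0.203   0.04  ]
sillL [0.6688 0.1556 0.04  ]
barend [ 0.5026 -0.031   0.055 ]
```

View pics/z1.png

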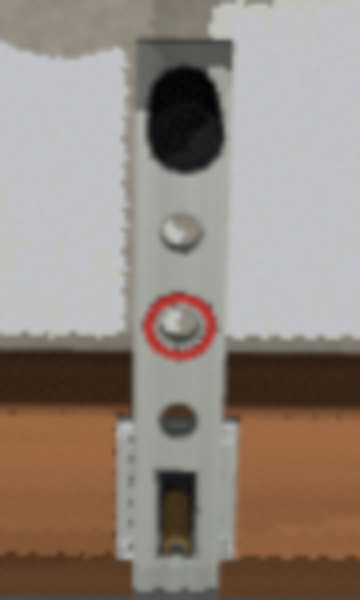

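The zoom shows the knob top at (185,145), the red hole at (180,324) and the pin tip at about (177,545), inside the slot near its far end. The plate is visible under the bar.

```bash
cat > geo.py <<'E'
import numpy as np
from scipy.optimize import brentq
th=-0.2755; Rw=np.array([[np.cos(th),-np.sin(th)],[np.sin(th),np.cos(th)]])
def piv(a,O):
    ca,sa=np.cos(a),np.sin(a); return O+Rw@(np.array([0,.13])+np.array([[ca,-sa],[sa,ca]])@np.array([-.022,-.19]))
def goal(pin,O,l=.206):
    a=brentq(lambda a:np.linalg.norm(piv(a,O)-pin)-l,.3,1.4); p=piv(a,O); u=(pin-p)/l
    return a-.6,p,p+.268*u,np.arctan2(-u[1],-u[0])
E
python3 - <<'E'
from h import *; from geo import *
k=cam('wrist')
f=lambda u,v,z:px2w(240+u/4,165+v/4,z,k)[:2]
pin=f(177,544,.064); kn=f(185,145,.091); 
c=[np.array([.5674,-.203]),np.array([.6688,.1556])]
O=(c[0]+c[1])/2+Rw@[.085,0]
print('pin',pin,'pin window',Rw.T@(pin-O),'knob',kn,'O',O)
h=[f(178,420,.055),f(180,324,.055),f(181,232,.055)]; u=(h[2]-h[0]);u/=np.linalg.norm(u);print('bar heading',np.arctan2(-u[1],-u[0]))
P=[hh-d*u for hh,d in zip(h,(.178,.206,.232))]; print('pivots',P,'pred',piv(.6,O)); print('knob pred',np.mean(P,0)+.268*u)
O2=O+np.mean(P,0)-piv(.6,O); print('O2',O2,Rw.T@(pin-O2))
for o in(O,O2): print(goal(pin,o))
E
```

```text
pin [ 0.63469386 -0.06866547] pin window [-0.05680003 -0.0387558 ] knob [ 0.51799211 -0.03507461] O [ 0.69989459 -0.04682239]
bar heading -0.28166173786860055
pivots [array([ 0.77404715, -0.1090958 ]), array([ 0.773723  , -0.10887378]), array([ 0.77382015, -0.10903012])] pred [ 0.77498505 -0.1088231 ]
knob pred [ 0.516424   -0.03450869]
O2 [ 0.69877297 -0.04699919] [-0.0557688  -0.03828055]
(0.37209168081077193, array([ 0.84028886, -0.08157649]), array([ 0.57281575, -0.06477963]), np.float64(-0.06271595941485646))
(0.3793521800144447, array([ 0.84032506, -0.08098651]), array([ 0.57280486, -0.0649572 ]), np.float64(-0.05984658922312324))
```

Emit:
{"fn": "apply_moves", "kwargs": {"travel": [[2,4,-30],[2,4,-60],[2,4,-90],[2,4,-120],[2,4,-145],[2,4,-160],[2,4,-168],[2,4,-168]], "yaw": [0,-0.01,-0.01,-0.01,-0.01,-0.01,-0.01,-0.01], "gripper": [1,1,1,1,1,0.7,0.5,0.4], "newtons": 30}}

```text
t: 3.58
ee_pos: [0.5152, -0.0347, 0.0837]
orientation: [0.139, 0.99, 0.0, -0.002]
ft_force: [0.6, 0.8, -0.5]
grip_width: 0.0515
finger_force: 0.0
```

Emit:
{"fn": "apply_moves", "kwargs": {"travel": [[0,0,0],[0,0,0],[0,0,0],[0,0,0],[0,0,0],[0,0,0]], "yaw": [0,0,0,0,0,0], "gripper": [0.3,0.25,0.2,0.1,0,0]}}

```text
t: 4.08
ee_pos: [0.5173, -0.035, 0.0862]
orientation: [0.139, 0.99, -0.0, 0.001]
ft_force: [2.1, -0.8, 0.5]
grip_width: 0.0169
finger_force: 29.3
```

Emit:
{"fn": "apply_moves", "kwargs": {"travel": [[0,0,5],[1,0,10],[2,-0.5,15],[3,-1,20],[4,-1,25],[5,-1.5,30],[6,-2,35],[7.5,-2,40]], "yaw": [0,0,0,0,0,0,0,0], "gripper": [0,0,0,0,0,0,0,0]}}

```text
t: 4.75
ee_pos: [0.5236, -0.0369, 0.1257]
orientation: [0.139, 0.99, -0.0, -0.0]
ft_force: [-1.4, 1.0, -3.9]
grip_width: 0.017
finger_force: 29.3
```

```bash
python3 - <<'E'
from h import *
print(telemetry.read_state()['ee_pos'],telemetry.read_state()['ft_force'])
im,k=snap('wrist','w2.png'); b,_=snap('side','s2.png')
a=cv2.resize(im[200:420,180:400,::-1],(560,560),interpolation=cv2.INTER_CUBIC)
c=cv2.resize(b[180:290,240:420,::-1],None,fx=1.33,fy=1.33)
o=np.zeros((560,800,3),np.uint8);o[:,:560]=a;o[:c.shape[0],560:560+c.shape[1]]=c[:,:240]
cv2.imwrite('pics/m2.png',o)
E
```

```text
[ 0.5236414  -0.03685378  0.12569224] [-1.37871003  0.99834438 -3.94461053]
```

View pics/m2.png

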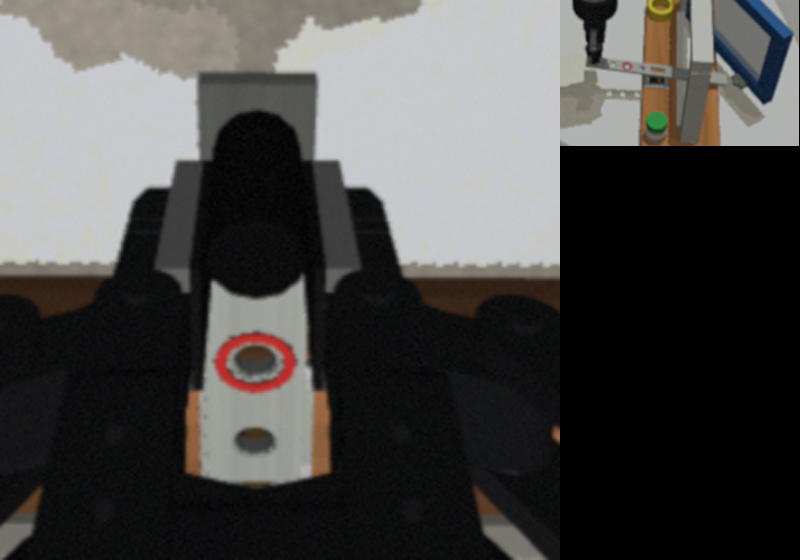

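Emit:
{"fn": "apply_moves", "kwargs": {"travel": [[7,-3.5,0],[14,-7,0],[21,-10.5,0],[28,-14,0],[35,-17.5,0],[42,-21,0],[49,-25,0],[56,-28.5,0]], "yaw": [0.03,0.06,0.09,0.11,0.14,0.17,0.2,0.22], "gripper": [0,0,0,0,0,0,0,0]}}

```text
t: 5.52
ee_pos: [0.5802, -0.0659, 0.1252]
orientation: [0.029, 1.0, -0.0, -0.0]
ft_force: [-1.8, 0.0, -2.0]
grip_width: 0.0173
finger_force: 29.5
```

Emit:
{"fn": "apply_moves", "kwargs": {"travel": [[0,0,0],[0,0,0],[0,0,0]], "yaw": [0,0,0], "gripper": [0,0,0]}}

```text
t: 5.77
ee_pos: [0.5805, -0.065, 0.1255]
orientation: [0.03, 1.0, 0.0, 0.001]
ft_force: [1.1, -0.4, -3.5]
grip_width: 0.0169
finger_force: 29.4
```

```bash
python3 - <<'E'
from h import *
print(telemetry.read_state()['ee_pos'],telemetry.read_state()['ft_force'])
im,k=snap('wrist','w3.png'); b,_=snap('side','s3.png')
a=cv2.resize(im[220:420,200:360,::-1],(440,550),interpolation=cv2.INTER_CUBIC)
c=cv2.resize(b[200:270,270:350,::-1],(360,315),interpolation=cv2.INTER_CUBIC)
o=np.zeros((550,800,3),np.uint8);o[:,:440]=a;o[:315,440:]=c
cv2.imwrite('pics/m3.png',o)
E
```

```text
[ 0.58051362 -0.06497766  0.12553582] [ 1.11448364 -0.37101375 -3.51344791]
```

View pics/m3.png

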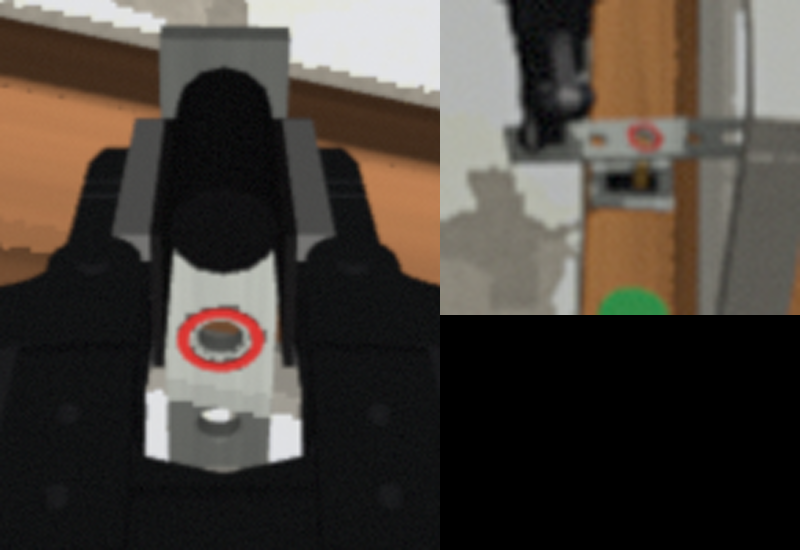

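The side view shows the red ring just above the brass pin. The ring is at px (315.6,230.4) and the pin foot at about (314.7,241). The bar clears the pin.

```bash
python3 - <<'E'
from h import *
k2=cam('side');k=cam('wrist')
print('pin side',px2w(314.7,241,.043,k2))
print('red side',px2w(315.6,230.4,.086,k2))
print('red wrist',px2w(200+222/2.75,220+338/2.75,.086,k))
# refine: brass pixels in side picture
b=cv2.imread('pics/s3.png')[225:250,300:330].astype(int)
B,G,Rr=b[...,0],b[...,1],b[...,2]
m=(Rr-B>40)
for r_ in range(8,22): print(225+r_,''.join('%4d'%x for x in (Rr-B)[r_,2:26]))
E
```

```text
pin side [ 0.63787988 -0.07400616  0.043     ]
red side [ 0.6376325  -0.07412785  0.086     ]
red wrist [ 0.63253783 -0.06817857  0.086     ]
233    2   4   7   8   6   3   3   3   0   2   7  23  42  57  53  44  25   8   1   2   2   2   2   1
234    5   2   2   3   2   2   4   4   3   2   1   3  11  16  12   9   4   2   4   3   5   5   6   7
235    7   7   3   4   3   4   4   3   3   4   3   9  20  20   9   1   1   2   3   9  24  26  30  33
236   16  15   5   1   2   2   3   4   3   1   2  19  43  42  21   4   0   2   5  21  46  56  57  55
237   24  25   5   2   1   3   4   3   4   0   6  25  52  44  19   1   2   0   2  19  53  59  59  63
238   26  31   7   1   1   3   2   2   0  -1   7  34  50  48  18   4  -2   2   5  16  48  60  59  59
239   24  26   6   1   1  -2  -7   1  -4   2  16  35  53  45  25   4   1   2   3  18  50  66  58  62
240   23  20   4   0  -1   1  -5  -2  -2  -4  13  38  52  47  23  -5   0   4   3  16  50  59  61  59
241   24  20   4   1   1   1   1   0  -3  -3   5  29  36  32  15  -1   2   0   3  18  50  58  61  64
242   27  21   5   0   1   2   0   1   2   2   2   6  11   8   3   1   2   2   6  19  47  60  60  60
243   27  23   2   1   1   2   2   4   0   2   1   1   2  -1   2   0   2   1   3  17  45  57  58  60
244   29  21   5   1   0   2   0   1   2   0   1   1   0   4   1   3  -2   2   4  16  39  60  59  64
245   28  25  14  15  14  14  10   8   8   6   5   3   3   3   1   1  -2   0   4  17  38  60  62  61
246   31  47  50  59  61  59  57  53  52  42  38  33  31  33  33  27  14  16  18  33  50  60  61  60
```

```bash
python3 - <<'E'
from h import *
k2=cam('side');k=cam('wrist')
def ring(f,x0,x1,y0,y1,t=50):
    b=cv2.imread(f).astype(int); m=np.zeros(b.shape[:2],np.uint8)
    m[y0:y1,x0:x1]=((b[...,2]-b[...,1]>t)&(b[...,2]-b[...,0]>t))[y0:y1,x0:x1]
    p=cv2.findNonZero(m); e=cv2.fitEllipse(p); x,y,w,h=cv2.boundingRect(p); return (x+(w-1)/2,y+(h-1)/2),e[0],len(p)
s=ring('pics/s3.png',305,326,222,236); w=ring('pics/w3.png',255,305,325,360); print(s,w)
print('side',px2w(*s[0],.0862,k2),'wrist',px2w(*w[0],.0862,k))
# same in start pictures (level)
w0=ring('pics/w1.png',265,305,235,260); s0=ring('pics/side.png',280,300,228,244); print(w0,s0)
# side at start -> bias reference: true red by wrist (.5762,-.0522)
print('side start',px2w(*s0[0],.055,k2))
for y in(-.0740,-.0700): 
    K,Rm,p=k2
    # x such that column=314.4 at z .052
    xs=np.linspace(.62,.65,301); u=[w2px([x,y,.052],k2)[0] for x in xs]; print(y,xs[np.argmin(abs(np.array(u)-314.4))])
E
```

```text
((315.0, 230.0), (314.9892578125, 229.9500732421875), 20) ((279.5, 343.5), (279.6622314453125, 343.3119812011719), 323)
side [ 0.63648753 -0.0727733   0.0862    ] wrist [ 0.63275052 -0.06891664  0.0862    ]
((284.5, 246.0), (284.4744873046875, 246.24020385742188), 122) ((289.5, 235.5), (289.2920227050781, 235.77186584472656), 8)
side start [ 0.5784461  -0.05243799  0.055     ]
-0.074 0.6366
-0.07 0.6377
```

Emit:
{"fn": "apply_moves", "kwargs": {"travel": [[1,0,0],[1,0,-2],[0.5,0,-4],[0,0,-7],[-0.5,0,-9],[-1,0,-11],[-1.5,0,-13],[-1.5,0,-13]], "yaw": [0,0,0,0,0,0,0,0], "gripper": [0,0,0,0,0,0,0,0]}}

```text
t: 6.53
ee_pos: [0.5787, -0.0652, 0.1122]
orientation: [0.029, 1.0, 0.0, 0.0]
ft_force: [-0.2, -0.0, 1.1]
grip_width: 0.0168
finger_force: 29.8
```

Emit:
{"fn": "apply_moves", "kwargs": {"travel": [[0,0,-1],[-0.5,0,-2],[-0.5,0,-3],[-0.5,0,-4],[-0.5,0,-4]], "yaw": [0,0,0,0,0], "gripper": [0,0,0,0,0]}}

```text
t: 6.95
ee_pos: [0.5779, -0.0653, 0.1082]
orientation: [0.029, 1.0, 0.0, 0.0]
ft_force: [-1.2, -0.1, 2.4]
grip_width: 0.0171
finger_force: 29.8
```

```bash
python3 - <<'E'
from h import *
print(telemetry.read_state()['ee_pos'],telemetry.read_state()['ft_force'])
im,k=snap('wrist','w4.png'); b,_=snap('side','s4.png')
a=cv2.resize(im[220:420,200:360,::-1],(440,550),interpolation=cv2.INTER_CUBIC)
c=cv2.resize(b[200:270,270:350,::-1],(360,315),interpolation=cv2.INTER_CUBIC)
o=np.zeros((550,800,3),np.uint8);o[:,:440]=a;o[:315,440:]=c
cv2.imwrite('pics/m4.png',o)
E
```

```text
[ 0.57792723 -0.06531656  0.10815866] [-1.20469085 -0.12659805  2.39337261]
```

View pics/m4.png

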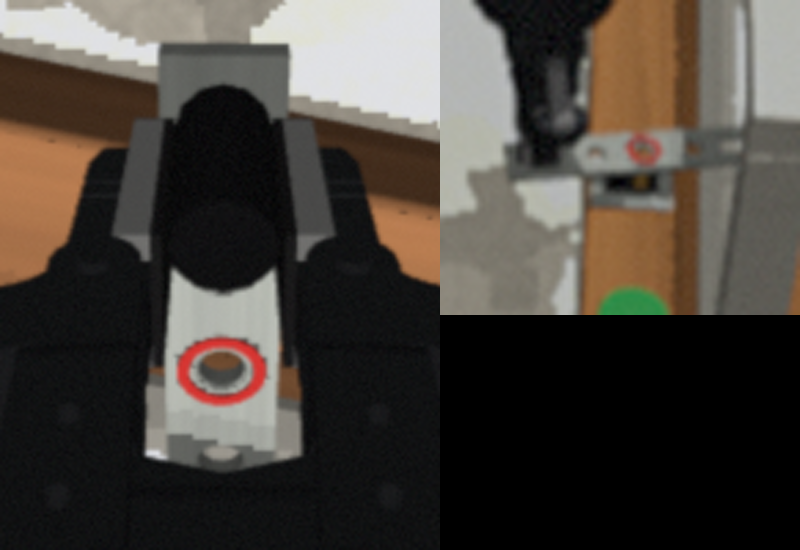

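The red ring has come down towards the pin, and the wrist view shows no obvious misalignment: ring centre at about (222,370), with brown at the top of the hole. I will feel downward in small steps.

Emit:
{"fn": "apply_moves", "kwargs": {"travel": [[0,0,-1],[-0.3,0,-2],[-0.3,0,-2],[-0.3,0,-2]], "yaw": [0,0,0,0], "gripper": [0,0,0,0]}}

```text
t: 7.38
ee_pos: [0.5777, -0.0653, 0.1063]
orientation: [0.029, 1.0, 0.0, 0.0]
ft_force: [-0.2, 0.2, 1.4]
grip_width: 0.0166
finger_force: 29.8
```

Emit:
{"fn": "apply_moves", "kwargs": {"travel": [[-0.3,0,-1],[-0.5,0,-2],[-0.5,0,-2],[-0.5,0,-2]], "yaw": [0,0,0,0], "gripper": [0,0,0,0]}}

```text
t: 7.72
ee_pos: [0.5773, -0.0653, 0.1043]
orientation: [0.029, 1.0, 0.0, 0.0]
ft_force: [0.6, -0.2, 0.9]
grip_width: 0.0167
finger_force: 29.8
```

```bash
python3 - <<'E'
from h import *
print(telemetry.read_state()['ee_pos'],telemetry.read_state()['ft_force'])
im,k=snap('wrist','w5.png'); b,k2=snap('side','s5.png')
m=np.zeros(im.shape[:2],np.uint8); i=im.astype(int); m[320:400,250:310]=((i[...,0]-i[...,1]>50)&(i[...,0]-i[...,2]>50))[320:400,250:310]
p=cv2.findNonZero(m); print(cv2.fitEllipse(p),cv2.boundingRect(p))
for z in (.06,.065,.07,.075): print(z,px2w(*cv2.fitEllipse(p)[0],z,k))
for z in (.064,): print('pin px',w2px([.6347,-.0687,z],k))
a=cv2.resize(im[330:390,240:320,::-1],(560,420),interpolation=cv2.INTER_CUBIC)
c=cv2.resize(b[215:255,300:335,::-1],(240,274),interpolation=cv2.INTER_CUBIC)
o=np.zeros((420,800,3),np.uint8);o[:,:560]=a;o[:274,560:]=c
cv2.imwrite('pics/m5.png',o)
E
```

```text
[ 0.57725296 -0.065323    0.10431063] [ 0.63068148 -0.2272253   0.94695319]
((280.04425048828125, 356.4391784667969), (22.250391006469727, 29.118993759155273), 89.97911834716797) (264, 344, 33, 26)
0.06 [ 0.64368754 -0.06978967  0.06      ]
0.065 [ 0.63914971 -0.06950632  0.065     ]
0.07 [ 0.63461188 -0.06922296  0.07      ]
0.075 [ 0.63007405 -0.06893961  0.075     ]
pin px [280.9488985  349.15041725]
```

View pics/m5.png

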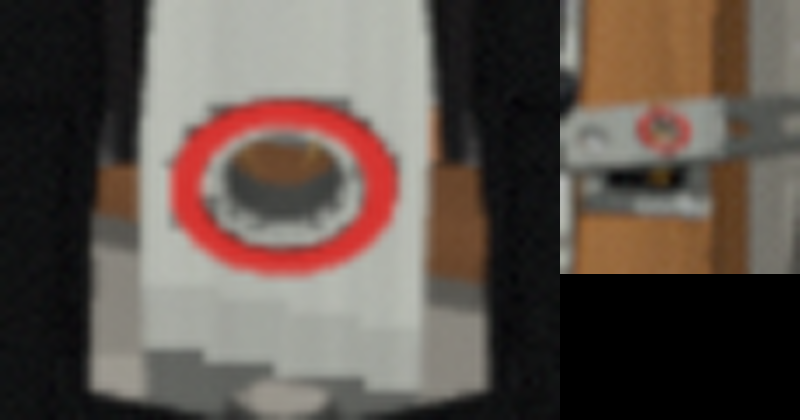

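The side crop shows brass showing through the ringed hole at (663,127), and the pin below it at (660,172). That means they are aligned. The force is only the lowering friction, so I will continue gently.

Emit:
{"fn": "apply_moves", "kwargs": {"travel": [[-0.3,0,-1],[-0.5,0,-2],[-0.7,0,-3],[-0.7,0,-3]], "yaw": [0,0,0,0], "gripper": [0,0,0,0]}}

```text
t: 8.15
ee_pos: [0.5766, -0.0653, 0.1012]
orientation: [0.029, 1.0, 0.0, 0.0]
ft_force: [1.9, -0.5, 0.1]
grip_width: 0.017
finger_force: 29.8
```

Emit:
{"fn": "apply_moves", "kwargs": {"travel": [[-0.3,0,-1],[-0.5,0,-2],[-0.7,0,-3],[-0.7,0,-3]], "yaw": [0,0,0,0], "gripper": [0,0,0,0]}}

```text
t: 8.48
ee_pos: [0.5757, -0.0653, 0.0982]
orientation: [0.029, 1.0, 0.0, 0.0]
ft_force: [1.6, -0.7, 0.6]
grip_width: 0.0171
finger_force: 29.8
```

Emit:
{"fn": "apply_moves", "kwargs": {"travel": [[-0.3,0,-1],[-0.5,0,-2],[-0.7,0,-3],[-0.7,0,-3]], "yaw": [0,0,0,0], "gripper": [0,0,0,0]}}

```text
t: 8.82
ee_pos: [0.5752, -0.0653, 0.0953]
orientation: [0.029, 1.0, 0.0, 0.0]
ft_force: [2.2, 0.7, 0.4]
grip_width: 0.0168
finger_force: 29.8
```

Emit:
{"fn": "apply_moves", "kwargs": {"travel": [[-0.2,0,-1],[-0.4,0,-2],[-0.4,0,-2],[-0.4,0,-2]], "yaw": [0,0,0,0], "gripper": [0,0,0,0]}}

```text
t: 9.15
ee_pos: [0.5748, -0.0653, 0.0933]
orientation: [0.029, 1.0, 0.0, 0.0]
ft_force: [3.1, 0.6, -0.2]
grip_width: 0.017
finger_force: 29.8
```

Emit:
{"fn": "apply_moves", "kwargs": {"travel": [[-0.2,0,-1],[-0.4,0,-2],[-0.4,0,-2],[-0.4,0,-2]], "yaw": [0,0,0,0], "gripper": [0,0,0,0]}}

```text
t: 9.48
ee_pos: [0.5744, -0.0653, 0.0913]
orientation: [0.029, 1.0, 0.0, 0.0]
ft_force: [2.5, -1.0, 1.2]
grip_width: 0.0166
finger_force: 29.9
```

Emit:
{"fn": "apply_moves", "kwargs": {"travel": [[0,0,-1],[-0.2,0,-2],[-0.3,0,-2],[-0.3,0,-2]], "yaw": [0,0,0,0], "gripper": [0,0,0,0]}}

```text
t: 9.82
ee_pos: [0.5741, -0.0653, 0.0893]
orientation: [0.029, 1.0, 0.0, 0.0]
ft_force: [2.9, 0.3, 0.2]
grip_width: 0.0172
finger_force: 29.9
```

Emit:
{"fn": "apply_moves", "kwargs": {"travel": [[0,0,-1],[-0.2,0,-2],[-0.3,0,-2],[-0.3,0,-2]], "yaw": [0,0,0,0], "gripper": [0,0,0,0]}}

```text
t: 10.15
ee_pos: [0.5738, -0.0653, 0.0873]
orientation: [0.029, 1.0, 0.0, 0.0]
ft_force: [3.9, -0.0, 1.3]
grip_width: 0.0168
finger_force: 29.9
```

Emit:
{"fn": "apply_moves", "kwargs": {"travel": [[0,0,-0.5],[0,0,-1],[0,0,-1],[0,0,-1]], "yaw": [0,0,0,0], "gripper": [0,0,0,0]}}

```text
t: 10.48
ee_pos: [0.5736, -0.0653, 0.0863]
orientation: [0.029, 1.0, 0.0, 0.0]
ft_force: [3.0, 0.4, 1.6]
grip_width: 0.017
finger_force: 29.9
```

```bash
python3 - <<'E'
from h import *
print(telemetry.read_state()['ee_pos'],telemetry.read_state()['ft_force'])
im,k=snap('wrist','w6.png'); b,k2=snap('side','s6.png')
a=cv2.resize(im[250:420,190:370,::-1],(540,510),interpolation=cv2.INTER_CUBIC)
c=cv2.resize(b[210:255,280:345,::-1],(260,180),interpolation=cv2.INTER_CUBIC)
o=np.zeros((510,800,3),np.uint8);o[:,:540]=a;o[:180,540:]=c
cv2.imwrite('pics/m6.png',o)
E
```

```text
[ 0.57364344 -0.06532281  0.08633767] [2.97249062 0.41870766 1.59672365]
```

View pics/m6.png

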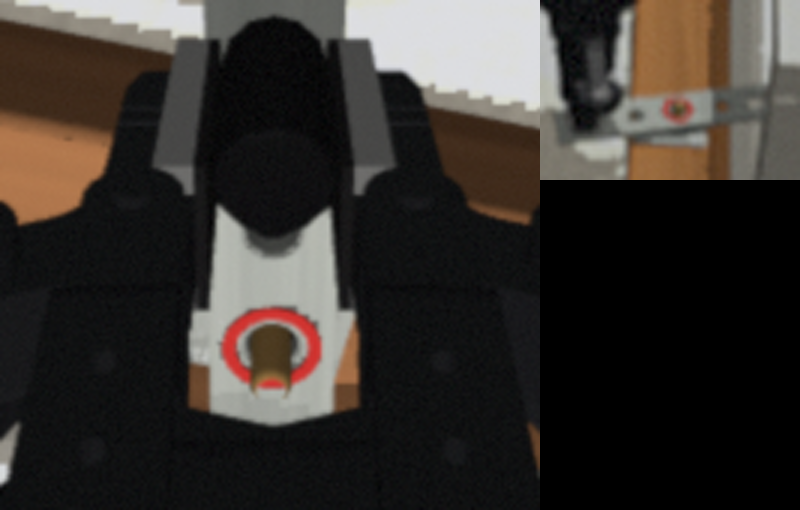

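The brass pin now stands up through the red ring, at (270,350)–(270,390) in the crop. I will press gently onto the stop.

Emit:
{"fn": "apply_moves", "kwargs": {"travel": [[0,0,-0.5],[0,0,-1],[0,0,-1],[0,0,-1]], "yaw": [0,0,0,0], "gripper": [0,0,0,0]}}

```text
t: 10.92
ee_pos: [0.5735, -0.0653, 0.0853]
orientation: [0.029, 1.0, 0.0, -0.0]
ft_force: [2.0, -0.3, 1.7]
grip_width: 0.0175
finger_force: 30.0
```

Emit:
{"fn": "apply_moves", "kwargs": {"travel": [[0,0,-0.5],[0,0,-0.5],[0,0,-0.5],[0,0,-0.5]], "yaw": [0,0,0,0], "gripper": [0,0,0,0]}}

```text
t: 11.25
ee_pos: [0.5735, -0.0653, 0.0848]
orientation: [0.029, 1.0, 0.0, -0.0]
ft_force: [2.2, 0.3, 2.6]
grip_width: 0.017
finger_force: 30.0
```

Emit:
{"fn": "apply_moves", "kwargs": {"travel": [[0,0,-0.5],[0,0,-1],[0,0,-1],[0,0,-1]], "yaw": [0,0,0,0], "gripper": [0,0,0,0]}}

```text
t: 11.58
ee_pos: [0.5733, -0.0653, 0.0837]
orientation: [0.029, 1.0, 0.0, -0.0]
ft_force: [0.1, 0.5, 3.0]
grip_width: 0.0165
finger_force: 30.0
```

Emit:
{"fn": "apply_moves", "kwargs": {"travel": [[0,0,-0.5],[0,0,-1],[0,0,-1],[0,0,-1]], "yaw": [0,0,0,0], "gripper": [0,0,0,0]}}

```text
t: 11.92
ee_pos: [0.5733, -0.0653, 0.0826]
orientation: [0.029, 1.0, 0.0, -0.0]
ft_force: [-0.7, -0.3, 3.1]
grip_width: 0.0171
finger_force: 30.0
```

```bash
cat > lvl.py <<'E'
from h import *
im,k=snap('wrist'); i=im.astype(int); m=np.zeros(im.shape[:2],np.uint8); m[300:,240:320]=((i[...,0]-i[...,1]>50)&(i[...,0]-i[...,2]>50))[300:,240:320]
p=cv2.findNonZero(m); x,y,w,h=cv2.boundingRect(p); print(x,y,w,h,cv2.fitEllipse(p)[0])
K,Rm,c=k
print('left/right ring width -> depth: ', [(z,(w2px([.6347,-.0607,z],k)-w2px([.6347,-.0767,z],k)).round(2)) for z in (.05,.055,.06,.065)])
for z in (.05,.055,.06,.065): print(z,w2px([.6347,-.0687,z],k), w2px([.635,-.0687,z],k))
s=telemetry.read_state(); print(s['ee_pos'],s['ft_force'])
# side: knob end of the bar and row of ring
b,k2=snap('side','s7.png'); i=b.astype(int); m=np.zeros(b.shape[:2],np.uint8); m[222:250,300:330]=((i[...,0]-i[...,1]>40)&(i[...,0]-i[...,2]>40))[222:250,300:330]
p=cv2.findNonZero(m); print(p.mean((0,1))if p is not None else None,[(z,w2px([.6347+.002,-.0687,z],k2).round(1)) for z in (.05,.055,.06,.065)])
E
python3 lvl.py
```

```text
263 356 46 28 (283.1817626953125, 370.3238830566406)
left/right ring width -> depth:  [(0.05, array([27.58, -1.3 ])), (0.055, array([28.27, -1.33])), (0.06, array([29.  , -1.35])), (0.065, array([29.77, -1.37]))]
0.05 [281.33158487 364.35815424] [281.36193486 364.77141689]
0.055 [281.34394927 371.04014493] [281.3750579 371.4603989]
0.06 [281.35695342 378.06787574] [281.3888596  378.49530077]
0.065 [281.3706483  385.46889329] [281.403394   385.90366856]
[ 0.57325521 -0.06523145  0.08261335] [-0.76479346 -0.27852654  2.75920222]
[312.17582418 231.93406593] [(0.05, array([313.8, 237.7])), (0.055, array([313.9, 236.5])), (0.06, array([314.1, 235.3])), (0.065, array([314.2, 234. ]))]
```

Emit:
{"fn": "apply_moves", "kwargs": {"travel": [[0,0,-0.5],[0,0,-1],[0,0,-1],[0,0,-1]], "yaw": [0,0,0,0], "gripper": [0,0,0,0]}}

```text
t: 12.35
ee_pos: [0.5733, -0.0652, 0.0817]
orientation: [0.029, 1.0, 0.0, -0.0]
ft_force: [-1.9, 0.3, 3.6]
grip_width: 0.0171
finger_force: 30.0
```

Emit:
{"fn": "apply_moves", "kwargs": {"travel": [[0,0,-0.5],[0,0,-1],[0,0,-1],[0,0,-1]], "yaw": [0,0,0,0], "gripper": [0,0,0,0]}}

```text
t: 12.68
ee_pos: [0.5736, -0.0654, 0.0808]
orientation: [0.029, 1.0, 0.0, 0.0]
ft_force: [-1.1, -0.7, 3.8]
grip_width: 0.0171
finger_force: 30.1
```

```bash
python3 lvl.py
```

```text
263 358 46 26 (283.377685546875, 371.919677734375)
left/right ring width -> depth:  [(0.05, array([27.83, -1.32])), (0.055, array([28.54, -1.34])), (0.06, array([29.28, -1.36])), (0.065, array([30.07, -1.38]))]
0.05 [281.40692897 366.04885096] [281.43760688 366.46472849]
0.055 [281.42122557 372.84339962] [281.45267642 373.2663308 ]
0.06 [281.43626888 379.99282142] [281.4685326  380.42298555]
0.065 [281.45211895 387.52566391] [281.48523868 387.9632391 ]
[ 0.57362502 -0.06534623  0.08084004] [-1.49788441  0.00871688  3.09756284]
[312.1618705  231.98201439] [(0.05, array([313.8, 237.7])), (0.055, array([313.9, 236.5])), (0.06, array([314.1, 235.3])), (0.065, array([314.2, 234. ]))]
```

The bar no longer moves with the tool: the ring stays put in the world at about z 0.0545, so the grip is sliding on the knob and the bar appears to be on its stop. I will release and check by tapping the knob top with closed fingers.

Emit:
{"fn": "apply_moves", "kwargs": {"travel": [[0,0,0],[0,0,0],[0,0,0],[0,0,0],[0,0,10],[0,0,25],[0,0,45],[0,0,60]], "yaw": [0,0,0,0,0,0,0,0], "gripper": [0.3,0.5,0.6,0.6,0.6,0.6,0.6,0.6]}}

```text
t: 13.45
ee_pos: [0.574, -0.0651, 0.1427]
orientation: [0.029, 1.0, 0.0, 0.001]
ft_force: [0.0, -0.4, -0.0]
grip_width: 0.0509
finger_force: 0.0
```

Emit:
{"fn": "apply_moves", "kwargs": {"travel": [[0,0,0],[0,0,0],[0,0,0],[0,0,0],[0,0,0],[0,0,0],[0,0,-10],[0,0,-20]], "yaw": [0,0,0,0,0,0,0,0], "gripper": [0.4,0.2,0,0,0,0,0,0]}}

```text
t: 14.12
ee_pos: [0.5739, -0.0653, 0.1202]
orientation: [0.029, 1.0, -0.0, 0.0]
ft_force: [0.2, 0.2, -0.2]
grip_width: 0.0003
finger_force: 0.0
```

```bash
python3 - <<'E'
from h import *
print(telemetry.read_state()['ee_pos'],telemetry.read_state()['ft_force'],telemetry.read_state()['grip_width'])
im,k=snap('wrist','w8.png'); b,k2=snap('side','s8.png')
a=cv2.resize(im[180:420,160:400,::-1],(480,480),interpolation=cv2.INTER_CUBIC)
c=cv2.resize(b[180:260,240:320,::-1],(320,320),interpolation=cv2.INTER_CUBIC)
o=np.zeros((480,800,3),np.uint8);o[:,:480]=a;o[:320,480:]=c
cv2.imwrite('pics/m8.png',o)
E
```

```text
[ 0.57386683 -0.06530157  0.12021373] [ 0.1676265   0.18752926 -0.21878488] 0.00025396137125869233
```

View pics/m8.png

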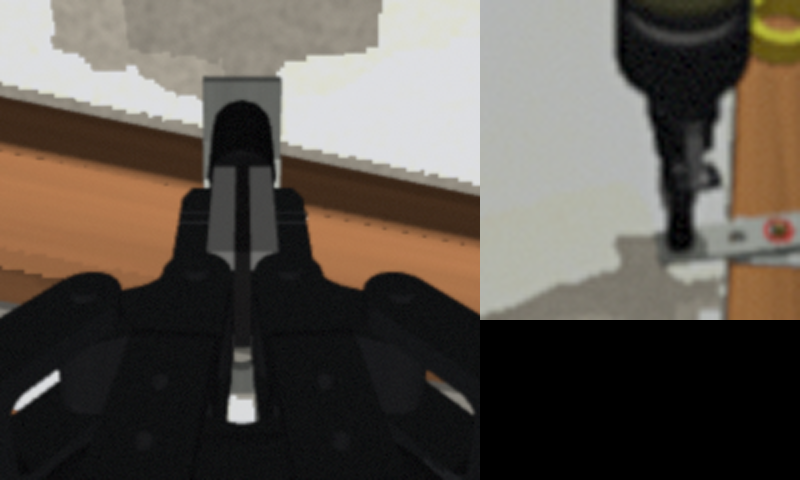

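The closed fingers are directly above the knob at (240,140), and in the side view the bar lies down with the pin in the red ring at (778,230). Now I will tap down in small steps.

Emit:
{"fn": "apply_moves", "kwargs": {"travel": [[0,0,-2],[0,0,-4],[0,0,-5],[0,0,-5]], "yaw": [0,0,0,0], "gripper": [0,0,0,0]}}

```text
t: 14.55
ee_pos: [0.5736, -0.0653, 0.1157]
orientation: [0.029, 1.0, 0.0, -0.0]
ft_force: [1.2, 0.5, -0.7]
grip_width: -0.0001
finger_force: 0.0
```

Emit:
{"fn": "apply_moves", "kwargs": {"travel": [[0,0,-1],[0,0,-1.5],[0,0,-1.5]], "yaw": [0,0,0], "gripper": [0,0,0]}}

```text
t: 14.8
ee_pos: [0.5737, -0.0653, 0.1144]
orientation: [0.029, 1.0, 0.0, 0.0]
ft_force: [-1.3, -0.0, 0.7]
grip_width: -0.0002
finger_force: 0.0
```

Emit:
{"fn": "apply_moves", "kwargs": {"travel": [[0,0,-0.5],[0,0,-1],[0,0,-1]], "yaw": [0,0,0], "gripper": [0,0,0]}}

```text
t: 15.05
ee_pos: [0.5736, -0.0653, 0.1133]
orientation: [0.029, 1.0, 0.0, -0.0]
ft_force: [-0.1, -0.6, 0.2]
grip_width: -0.0002
finger_force: 0.0
```

Emit:
{"fn": "apply_moves", "kwargs": {"travel": [[0,0,-0.5],[0,0,-0.8],[0,0,-0.8]], "yaw": [0,0,0], "gripper": [0,0,0]}}

```text
t: 15.3
ee_pos: [0.5736, -0.0653, 0.1125]
orientation: [0.029, 1.0, 0.0, -0.0]
ft_force: [-0.8, -0.2, -0.2]
grip_width: 0.0001
finger_force: 0.0
```

Emit:
{"fn": "apply_moves", "kwargs": {"travel": [[0,0,-0.4],[0,0,-0.8],[0,0,-0.8]], "yaw": [0,0,0], "gripper": [0,0,0]}}

```text
t: 15.55
ee_pos: [0.5736, -0.0653, 0.1117]
orientation: [0.029, 1.0, 0.0, -0.0]
ft_force: [-0.4, 0.2, 0.5]
grip_width: 0.0001
finger_force: 0.0
```

Emit:
{"fn": "apply_moves", "kwargs": {"travel": [[0,0,-0.5],[0,0,-1],[0,0,-1]], "yaw": [0,0,0], "gripper": [0,0,0]}}

```text
t: 15.8
ee_pos: [0.5736, -0.0653, 0.1106]
orientation: [0.029, 1.0, 0.0, -0.0]
ft_force: [0.4, 0.1, -0.6]
grip_width: 0.0002
finger_force: 0.0
```

Emit:
{"fn": "apply_moves", "kwargs": {"travel": [[0,0,-0.5],[0,0,-1],[0,0,-1]], "yaw": [0,0,0], "gripper": [0,0,0]}}

```text
t: 16.05
ee_pos: [0.5736, -0.0653, 0.1097]
orientation: [0.029, 1.0, 0.0, -0.0]
ft_force: [0.3, 0.1, 0.5]
grip_width: -0.0002
finger_force: 0.1
```

Emit:
{"fn": "apply_moves", "kwargs": {"travel": [[0,0,-0.5],[0,0,-1],[0,0,-1]], "yaw": [0,0,0], "gripper": [0,0,0]}}

```text
t: 16.3
ee_pos: [0.5736, -0.0653, 0.1087]
orientation: [0.029, 1.0, 0.0, -0.0]
ft_force: [-0.7, -1.0, 1.1]
grip_width: -0.0003
finger_force: 0.4
```

Emit:
{"fn": "apply_moves", "kwargs": {"travel": [[0,0,-0.5],[0,0,-1],[0,0,-1]], "yaw": [0,0,0], "gripper": [0,0,0]}}

```text
t: 16.55
ee_pos: [0.5735, -0.0653, 0.1077]
orientation: [0.029, 1.0, 0.0, -0.0]
ft_force: [-0.7, -0.0, 1.8]
grip_width: 0.0001
finger_force: 0.9
```

Emit:
{"fn": "apply_moves", "kwargs": {"travel": [[0,0,-0.5],[0,0,-1],[0,0,-1]], "yaw": [0,0,0], "gripper": [0,0,0]}}

```text
t: 16.8
ee_pos: [0.5735, -0.0653, 0.1067]
orientation: [0.029, 1.0, 0.0, -0.0]
ft_force: [-1.2, -0.6, 2.6]
grip_width: -0.0002
finger_force: 1.1
```

Emit:
{"fn": "apply_moves", "kwargs": {"travel": [[0,0,-0.5],[0,0,-1],[0,0,-2],[0,0,-2]], "yaw": [0,0,0,0], "gripper": [0,0,0,0]}}

```text
t: 17.13
ee_pos: [0.5737, -0.0653, 0.1047]
orientation: [0.029, 1.0, 0.0, 0.0]
ft_force: [-1.0, -1.0, 3.3]
grip_width: -0.0001
finger_force: 1.4
```

```bash
python3 - <<'E'
from h import *
s=telemetry.read_state();print(s['ee_pos'],s['ft_force'],s['grip_width'])
b,k2=snap('side','s9.png'); a=cv2.imread('pics/s8.png')
d=cv2.absdiff(a,b[:,:,::-1])[215:250,290:335].max(2); print(d.max(),d.mean())  # bar moved?
E
```

```text
[ 0.57371864 -0.06530717  0.10467983] [-1.0074538  -0.95686198  3.25468419] -0.0001127951208872651
145 8.337777777777777
```

Emit:
{"fn": "apply_moves", "kwargs": {"travel": [[0,0,10],[0,0,30],[-10,0,60],[-30,0,90],[-50,0,120],[-60,0,148],[-60,0,148],[-60,0,148]], "yaw": [0,0,0,0,0,0,0,0], "gripper": [0,0,0.3,0.6,1,1,1,1]}}

```text
t: 17.85
ee_pos: [0.5145, -0.0655, 0.2552]
orientation: [0.03, 1.0, -0.001, 0.002]
ft_force: [0.2, -0.2, 0.3]
grip_width: 0.0725
finger_force: 0.0
```

```bash
python3 - <<'E'
from h import *
def ring(im,x0,x1,y0,y1,t=40):
    i=im.astype(int); m=np.zeros(im.shape[:2],np.uint8); m[y0:y1,x0:x1]=((i[...,0]-i[...,1]>t)&(i[...,0]-i[...,2]>t+5))[y0:y1,x0:x1]; return m
im,k=snap('wrist','wA.png'); b,k2=snap('side','sA.png')
s=telemetry.read_state();print(s['ee_pos'],s['ft_force'])
print('ring pred wrist',w2px([.6347,-.0687,.055],k),'knob pred',w2px([.5728,-.0649,.091],k))
x,y=np.int32(w2px([.6347,-.0687,.055],k))
a=cv2.resize(im[y-90:y+60,x-75:x+75,::-1],(500,500),interpolation=cv2.INTER_CUBIC)
c=cv2.resize(b[190:270,250:410,::-1],(300,150),interpolation=cv2.INTER_CUBIC)
c2=cv2.resize(b[200:260,260:320,::-1],(300,300),interpolation=cv2.INTER_CUBIC)
o=np.zeros((500,800,3),np.uint8);o[:,:500]=a;o[:150,500:]=c;o[160:460,500:]=c2
cv2.imwrite('pics/mA.png',o); print(x,y)
E
```

```text
[ 0.51353558 -0.06539803  0.25241629] [-0.0879589  -0.90765319 -0.61389823]
ring pred wrist [284.84348314 291.5594269 ] knob pred [285.55839883 255.93719888]
284 291
```

View pics/mA.png

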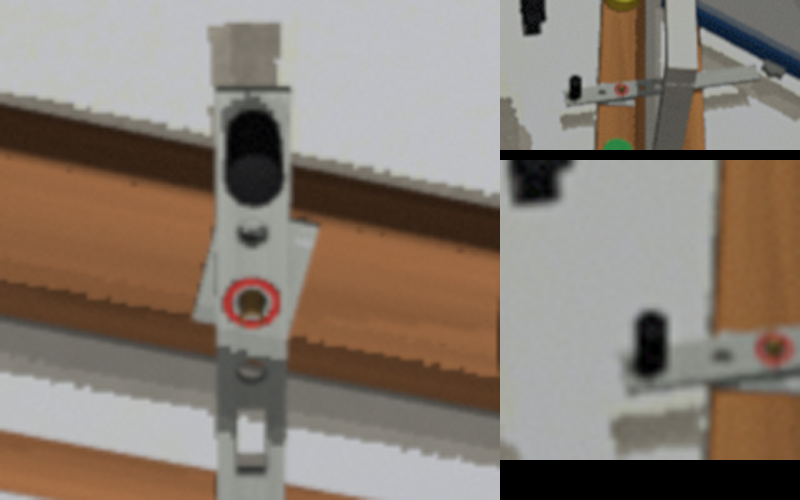

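The wrist view shows the pin inside the red ring at (252,303), with the knob upright at (254,150) and the arm clear. I will check the level numerically.

```bash
python3 - <<'E'
from h import *; from geo import *
from scipy.optimize import least_squares
k=cam('wrist');k2=cam('side')
px=lambda u,v:np.array([209+u/3.3333,201+v/3.3333])
obs=[(.268,.041,px(254,182)),(.206,.005,px(251.5,303)),(.178,.005,px(252,371)),(.232,.005,px(252.5,232)),(.280,.005,px(254,88))]
def model(q,d,h):
    x,y,hd,be=q; u=np.array([-np.cos(hd),-np.sin(hd)]); hz=d*np.cos(be)-h*np.sin(be); return [x+u[0]*hz,y+u[1]*hz,.05+d*np.sin(be)+h*np.cos(be)]
f=lambda q:np.concatenate([w2px(model(q,d,h),k)-o for d,h,o in obs[:4]])
r0=least_squares(f,[.8403,-.081,-.06,0.0]); print(r0.x,r0.fun.round(1),(f(np.r_[r0.x[:3],0])).round(1))
for be in(0,.02,.05):
    g=least_squares(lambda q:f([*q,be]),r0.x[:3]); print(be,g.x,'res',g.cost, 'pin-hole',model([*g.x,be],.206,0))
# same camera, start picture comparison: knob-to-hole row gaps (level) 
print('start gaps',[ (145-324)/4,(232-324)/4,(420-324)/4],'now',[(182-303)/3.333,(232-303)/3.333,(371-303)/3.333])
E
```

```text
[ 0.83389837 -0.08016947 -0.05831555  0.01581428] [ 0.   0.   0.1 -0.5 -0.1  0.7 -0.1 -0.2] [-0.1 -2.6  0.1 -2.2 -0.1 -0.9 -0.1 -1.9]
0 [ 0.83623634 -0.08031588 -0.05856272] res 0.49195451522306655 pin-hole [np.float64(0.6305894869639984), np.float64(-0.06825885205449844), np.float64(0.05)]
0.02 [ 0.83327012 -0.08013025 -0.05825043] res 0.3773500929353314 pin-hole [np.float64(0.627660643563995), np.float64(-0.06813984804695239), np.float64(0.05411972533882662)]
0.05 [ 0.82865287 -0.07984359 -0.05778748] res 1.0331026968313808 pin-hole [np.float64(0.6232537478698417), np.float64(-0.0679608573400895), np.float64(0.06029570886975974)]
start gaps [-44.75, -23.0, 24.0] now [-36.303630363036305, -21.3021302130213, 20.402040204020402]
```

```bash
python3 - <<'E'
from h import *
s=telemetry.read_state();print(s['ee_pos'],s['dq'].__class__)
im,k=snap('wrist','wB.png'); i=im.astype(int)
x,y=np.int32(w2px([.6347,-.0687,.055],k)); m=np.zeros(im.shape[:2],np.uint8); sl=np.s_[y-14:y+14,x-14:x+14]
m[sl]=((i[...,0]-i[...,1]>70)&(i[...,0]-i[...,2]>70))[sl]; p=cv2.findNonZero(m); bx=cv2.boundingRect(p); c=(bx[0]+(bx[2]-1)/2,bx[1]+(bx[3]-1)/2)
print('ring px',c,bx)
for be in (0,.02,.05): print(be,px2w(*c,.055+.206*be,k))
s=telemetry.read_state();print(s['ee_pos'])
A=cv2.imread('pics/wA.png').astype(int); print('shift vs A', cv2.phaseCorrelate(np.float32(A[150:350,200:370,1]),np.float32(i[150:350,200:370,1])))
# silhouette of the dark knob: top/bottom rows
col=im[y-60:y,x-2:x+4].mean((1,2)); d=np.where(col<55)[0]; print('knob rows',y-60+d.min(),y-60+d.max())
for be in (0,.02,.05):
    P=lambda d,h:[.8403-d*np.cos(be)+h*np.sin(be),-.0649,.05+d*np.sin(be)+h*np.cos(be)]
    print(be,'pred knob base near',w2px(P(.277,.005),k)[1],'top far',w2px(P(.259,.041),k)[1],'ring',w2px(P(.206,.005),k))
E
```

```text
[ 0.51353558 -0.06539803  0.25241629] <class 'numpy.ndarray'>
ring px (284.0, 295.0) (276, 288, 17, 15)
0 [ 0.63489287 -0.06916473  0.055     ]
0.02 [ 0.6322412  -0.06905211  0.05912   ]
0.05 [ 0.6282637  -0.06888318  0.0653    ]
[ 0.51334534 -0.06525994  0.25178526]
shift vs A ((-0.5006521732707654, 3.3189382894596235), 0.7505214947594536)
knob rows 237 293
0 pred knob base near 235.09510254010507 top far 267.18866993241926 ring [287.81985557 294.3390314 ]
0.02 pred knob base near 237.33559088749786 top far 270.656400507833 ring [287.90086266 296.54378278]
0.05 pred knob base near 241.01512298116404 top far 276.22169358984587 ring [288.03299319 300.0592858 ]
```

```bash
python3 -c "
from cell import r
print(r.sign_off())"
```

```text
the job is handed in; nothing more can be done
None
```

The stay is off its slot, the sash is swung further open, and the red-ringed hole is down over the pin. The camera check reads the bar level to within about 0.01 rad. The knob is released with the arm clear, nothing else on the table was touched, and the job was handed in at about 18 s.

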